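# Turn the boot-care box against the rail post and shelve its brush

### The arm

A 6-joint arm with a two-finger parallel gripper is mounted at the origin on the work surface. World frame = base frame: x ahead of the robot, y to its left, z up, the work surface at z = 0. Lengths are in m, angles in rad, forces in N, time in s.
With the tool pointing down it reaches from about 0.325 to 0.775 m from the base axis. Payload 5.5 kg.
Tool frame: the origin (TCP) lies at the very end of the fingers, on their centre line; the grasp point (between the pads) lies 19 mm behind it; z points along the fingers, y is the line along which they close (so a half turn about z gives the same grasp; the last joint's range is limited). The gripper opens to 85 mm and grips with 20 to 120 N. Pads are 22 mm wide; open, the fingers measure 114 mm over their backs; the gripper's body (76 mm by 85 mm) begins 54 mm behind the grasp point. The pads swing forward as they close: fully open they stand 13 mm farther back than shut.
Start: joints at [1.138, 0.091, 1.231, -0, 1.82, -0.057], TCP at [0.22, 0.558, 0.231] pointing down, gripper open.
Joint ranges: [-2.87, 2.87], [-0.86, 2.18], [0.17, 2.46], [-1.51, 4.65], [0.06, 2.69], [-2.65, 2.65]. Speed limits (rad/s): [2.57, 2.57, 3.01, 3.14, 3.14, 3.14].

### API

Orientations are given as [roll, pitch, yaw] about the fixed x, y, z axes, in that order (R = Rz(yaw) Ry(pitch) Rx(roll)).
In Python, from rig import manip gives the robot as it stands. The module is installed in compiled form; this text tells all that it offers.
- The arm moves only by the shell command python3 -m crank 'ROWS' [OPENING] [FORCE]. ROWS is JSON, a list of rows, each an object of numbers: "x", "y", "z": the shift along the world's x, y, z in mm; "rx", "ry", "rz": the turn, a rotation vector about the world's x, y, z in rad. In form: [{"x": .., "y": .., "z": .., "rx": .., "ry": .., "rz": ..}, ...]. A call has 1 to 5 rows; each row shifts and turns the commanded pose from where the row before left it; what a row does not reach is not made up. A row lasts 1/10 s, in which the tool goes at most 50 mm and 8.59 degrees, less where a joint would pass 70% of its speed; a pose out of reach is approached as far as the arm can. A call with a gripper value outside its range is refused whole. OPENING is the opening in per cent of the stroke, from 0 (shut) to 100 (fully open), set as the call begins (- or left out, the last holds). The fingers move at their own pace and stop on an object; FORCE is the grip in N (left out, the last holds). Time passes only in rows, so rows that do not move let the fingers close. It gives the time, the measured TCP pose, the force, the opening and the grip force at its end, in the units of the state.
- manip.state(): the state, without advancing time (a new reading comes with each control period).
- manip.capture(name): name is "scene" or "top"; returns a dict with "image" (384x512x3 uint8, blue, green, red), "mtx" (3x3 intrinsics, pixels), "extrinsics" (4x4, takes a point from world to camera coordinates). Camera axes: x right, y down, z forward; pixel columns grow to the right and rows downward; lengths in m; the calibration is good to about 2 mm. A picture is of the moment at which its call begins. There is no depth.
- manip.finish_job(): hands the job in; it is judged then, once.
Trained networks look in the newest picture that a camera, given by its name, has taken for a name from the list of things; names that differ only in an ending like _2 or _b are one class to them, and where a whole thing is asked for, a point or a joint stands for the part that bears it (a point fixed in the world has none). Each returns a list of dicts, best first, with "conf" (0 to 1); they miss things now and then, are a little off and sometimes report something else, mostly with a low value. They report only what shows in the picture. A call takes as long as a camera call. They do not tell look-alikes from the thing itself.
- manip.silhouettes(camera, thing): "mask" (384x512 bool, what is visible of it) and "bbox" ([left, top, right, bottom] in pixels, round what is visible of it).
The state is a dict: "time_s": time; "joint_pos": joint angles; "joint_vel": joint speeds; "effort": joint torques, N m; "eef_pos": TCP position; "eef_rot": TCP orientation; "ft_force": force on the tool from outside, world axes, zero at the start; "torque": the same for the moment, N m; "opening": finger opening in m; "gripper_force": force on a finger pad.
Only numpy, scipy, OpenCV 4.12 (cv2) and the standard library are available. Lean on these libraries where they do the work, as an engineer would, in place of code of your own. Each camera call takes 0.05 s, during which the arm holds its last target. There are 200 camera calls.

### The job

Push the square boot-care box against the post at the end of the counter rail to swing it a quarter turn, so that its brass clasp faces you (away from the rail) and its back stands flush and square against the rail, with at least half of the box's width in front of the rail. Then set the boot brush down gently, without dropping it, bristles down into the channel on top of the box. Leave the basket, canister, spoon rest and buckle where they are.

Things in the scene. Friction and masses are not known exactly. Their poses are not given: they have to be found in the camera images.
- rail: Dark wooden rail with a square post at its left end, fixed; its front is one flat upright plane. Origin: at counter height on the post's upright front-left edge, which the box swings round. +x points away from the robot, square to the front plane (x = 0); +y left along it. Post: x 0 to 30 mm, y -30 to 0, 58 mm high. Rail: x 0 to 20, y -160 to -30, 45 mm high. Yaw within 0.2 rad.
- box: Square wooden boot-care box, 120 x 120 x 60 mm high, 0.5-0.9 kg, loose; the lid stays shut. Origin: centre of underside, z up. Brass clasp in the middle of its -x side. It starts left of the post, its +x side facing the post across a gap of up to 55 mm and about 15 to 30 mm past the rail's front plane; x axis within 0.2 rad of the rail's -y. Must end with x along the rail's +x (turned counter-clockwise from above).
- channel (a point): Centre of the box's flat top, 60 mm above its origin. Beside it two lips, 8 mm high, 8 mm wide, 110 mm long, run parallel to the box's x axis at y = +-34 mm, leaving an open-ended channel 60 mm wide for the brush. Axes as the box's.
- clasp (a point): Outer face of the box's brass clasp (24 mm wide, 4 mm proud of the side): 64 mm from the box's origin along its -x, 42 mm above the counter. A flat brass strap runs from it 24 mm onto the box's top, so the clasp side can be told from above.
- brush: Wooden boot brush lying bristles down, 46 mm high, loose, about 0.18 kg: wooden back 130 mm long (x) and 44 mm wide (y), 22 to 46 mm above its underside; black stiff bristle block below it 120 x 36 mm, rigid. Origin: centre of its underside, x along its length, z up. Both ends are alike.
- basket: Rust-red plastic clothespin basket, 110 x 150 mm, 80 mm high, bystander. Origin: centre of underside.
- canister: Aluminium canister with a twist cap, 80 mm diameter, 134 mm high, bystander. Origin: centre of underside.
- spoon_rest: Blue ceramic spoon rest holding coins, 104 mm dish with a 100 mm long handle stub along its -x, 10 mm high, bystander. Origin: centre of the dish's underside.
- buckle: Small steel belt buckle lying flat, about 54 x 62 mm, 10 mm high, bystander. Origin: its centre at counter height.
Things that resemble listed ones, but are neither listed nor needed, are in the scene too. There is more than one size of the box; the job needs the smaller. What is shaped like the brush but orange is not meant.

How it is judged:
By the outcome, as a careful person would: the job done as asked, in the order asked, and still so for the second after the job is handed in, with the robot touching nothing.
It also fails if it takes over 72 s, if anything falls off the work surface, if the arm or the gripper's body presses on something with over 40 N, if the wrist force passes 120 N, or if a joint passes its speed limit or range.

## Working session

There is one attempt and no reset: what is moved stays moved. The work goes in short steps, Python scripts to look and compute and a shell command to move; the robot and the scene stay as the last step left them, time stands still between calls to the robot, and variables do not carry over. Pictures are saved under pics/ and viewed, at most 10 in all, crops included, and the job is handed in when it is done.

```bash
mkdir -p pics
cat > h.py <<'E'
import numpy as np, cv2
from rig import manip
def cap(n):
    d=manip.capture(n); return d['image'],np.array(d['mtx']),np.array(d['extrinsics'])
def back(px,K,E,z):
    px=np.atleast_2d(np.array(px,float)); r=np.c_[px,np.ones(len(px))]@np.linalg.inv(K).T
    R,t=E[:3,:3],E[:3,3]; d=r@R; c=-R.T@t
    return c+d*((z-c[2])/d[:,2])[:,None]
def proj(P,K,E):
    P=np.atleast_2d(P); c=P@E[:3,:3].T+E[:3,3]; p=c@K.T; return p[:,:2]/p[:,2:]
E
python3 - <<'E'
from h import *
s=manip.state(); print({k:np.round(v,3) for k,v in s.items()})
for n in('top','scene'):
    im,K,E=cap(n); cv2.imwrite(f'pics/{n}0.png',cv2.resize(im,(800,600),interpolation=cv2.INTER_CUBIC))
    print(n,K.round(1).tolist(),(-E[:3,:3].T@E[:3,3]).round(3))
    for t in['box','brush','rail','basket','canister','spoon_rest','buckle']:
        for m in manip.silhouettes(n,t)[:3]:
            ys,xs=np.nonzero(m['mask']);print(t,round(m['conf'],2),np.round(m['bbox']),back([xs.mean(),ys.mean()],K,E,0.05)[0].round(3))
E
```

```text
{'time_s': np.float64(0.0), 'joint_pos': array([ 1.138,  0.092,  1.232,  0.   ,  1.82 , -0.057]), 'joint_vel': array([ 0.001, -0.   ,  0.002, -0.   , -0.001,  0.002]), 'effort': array([-0.0000e+00, -4.5873e+01, -4.1803e+01,  0.0000e+00,  1.1000e-02,
       -0.0000e+00]), 'eef_pos': array([0.22 , 0.558, 0.23 ]), 'eef_rot': array([-3.14 , -0.   ,  2.766]), 'ft_force': array([-0.013, -0.059,  0.51 ]), 'torque': array([-0.043, -0.044, -0.004]), 'gripper_force': np.float64(0.0), 'opening': np.float64(0.085)}
top [[481.8, 0.0, 256.9], [0.0, 481.8, 194.7], [0.0, 0.0, 1.0]] [ 0.284 -0.031  1.237]
box 0.97 [293. 250. 370. 331.] [ 0.304 -0.199  0.05 ]
box 0.8 [180. 172. 230. 228.] [0.527 0.113 0.05 ]
brush 0.92 [397. 177. 426. 227.] [ 0.525 -0.415  0.05 ]
brush 0.89 [345. 181. 374. 226.] [ 0.514 -0.278  0.05 ]
rail 0.67 [244. 173. 311. 189.] [ 0.575 -0.069  0.05 ]
rail 0.16 [178. 171. 231. 229.] [0.526 0.113 0.05 ]
basket 0.7 [ 62. 108. 138. 175.] [0.677 0.387 0.05 ]
canister 0.88 [368. 109. 411. 154.] [ 0.709 -0.364  0.05 ]
spoon_rest 0.66 [181.  99. 238. 132.] [0.753 0.09  0.05 ]
buckle 0.72 [172. 249. 198. 269.] [0.373 0.155 0.05 ]
buckle 0.57 [372. 109. 410. 155.] [ 0.71  -0.365  0.05 ]
scene [[438.1, 0.0, 259.9], [0.0, 438.1, 188.4], [0.0, 0.0, 1.0]] [ 1.079 -0.578  1.219]
box 0.82 [257. 151. 309. 197.] [0.534 0.103 0.05 ]
box 0.72 [127. 155. 205. 233.] [ 0.306 -0.201  0.05 ]
brush 0.79 [138. 269. 181. 305.] [ 0.536 -0.426  0.05 ]
brush 0.64 [171. 235. 214. 270.] [ 0.527 -0.289  0.05 ]
rail 0.8 [234. 198. 276. 240.] [ 0.589 -0.078  0.05 ]
rail 0.22 [173. 236. 212. 268.] [ 0.527 -0.289  0.05 ]
basket 0.59 [341. 122. 389. 181.] [0.684 0.373 0.05 ]
canister 0.57 [198. 286. 234. 328.] [ 0.698 -0.361  0.05 ]
spoon_rest 0.88 [315. 205. 358. 238.] [0.777 0.071 0.05 ]
buckle 0.69 [246. 140. 265. 157.] [0.398 0.131 0.05 ]
```

View pics/top0.png

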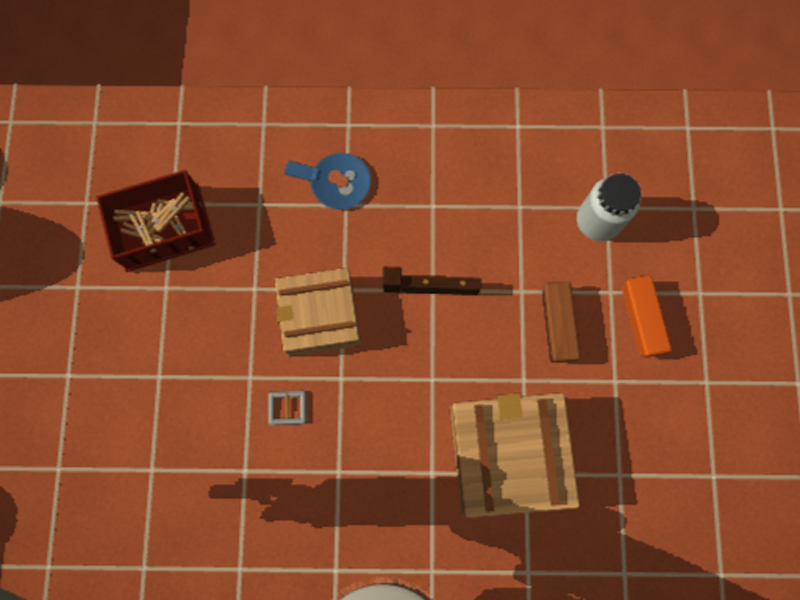

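View pics/scene0.png

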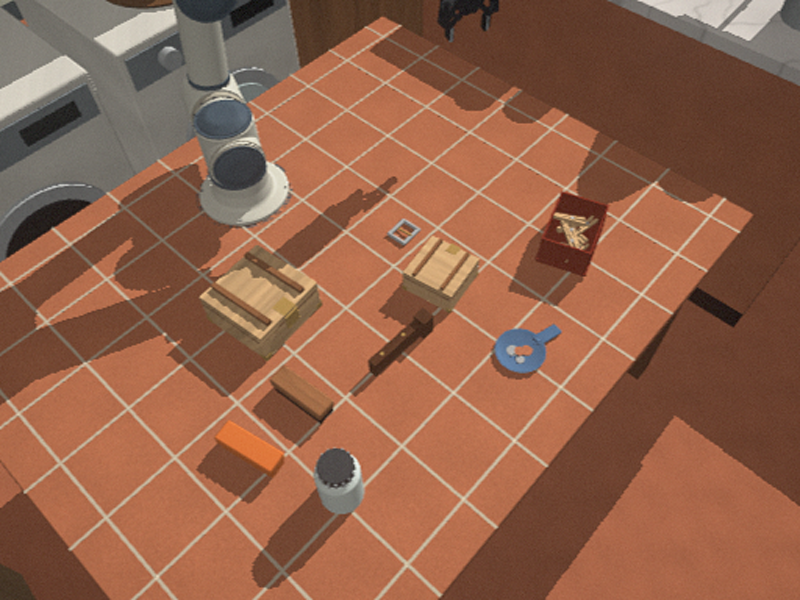

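Top view (800 px picture): the small box is at (316,310) with its clasp on the left, the large look-alike box is at (515,455), and the rail runs from (383,268) to (480,292). The brown brush is at (561,320) and the orange look-alike at (647,316). I choose the small box and the brown brush, and now fit their poses.

```bash
cat >> h.py <<'E'
from scipy.optimize import minimize
C=lambda x0,x1,y0,y1,z0,z1:np.array([[x,y,z] for x in(x0,x1) for y in(y0,y1) for z in(z0,z1)])/1000
M={'box':[C(-60,60,-60,60,0,60),C(-55,55,-38,38,60,68)],
'rail':[C(0,30,-30,0,0,58),C(0,20,-160,-30,0,45)],
'brush':[C(-65,65,-22,22,22,46),C(-60,60,-18,18,0,22)]}
def pose(p,P,z=0):
    c,s=np.cos(p[2]),np.sin(p[2]); return P@np.array([[c,s,0],[-s,c,0],[0,0,1]])+[p[0],p[1],z]
def render(t,p,K,E,z=0):
    m=np.zeros((384*4,512*4),np.uint8)
    for P in M[t]:
        h=cv2.convexHull(((proj(pose(p,P,z),K,E)+.5)*4*16).astype(np.int32)); cv2.fillConvexPoly(m,h,255,shift=4)
    return cv2.resize(m,(512,384),interpolation=cv2.INTER_AREA)/255.
def fit(t,p0,views,z=0):
    "views: list of (mask,K,E)"
    f=lambda q:sum(np.abs(render(t,(q[0]/100,q[1]/100,q[2]/10),K,E,z)-m).sum() for m,K,E in views)
    q0=[p0[0]*100,p0[1]*100,p0[2]*10]
    for d in(1,.3):
        r=minimize(f,q0,method='Nelder-Mead',options=dict(initial_simplex=[q0]+[list(np.add(q0,v)) for v in np.eye(3)*d],xatol=.01,fatol=.5)); q0=r.x
    return np.array([r.x[0]/100,r.x[1]/100,r.x[2]/10]),r.fun
def find(t,near,cams=('top','scene'),z=0):
    v={}
    for n in cams:
        im,K,E=cap(n)
        c=[(np.linalg.norm(np.mean(np.nonzero(m['mask'])[::-1],axis=1)-proj([near[0],near[1],.03+z],K,E)[0]),m['mask']) for m in manip.silhouettes(n,t) if m['conf']>.3]
        c=[x for x in c if x[0]<30]
        if c: v[n]=(min(c,key=lambda x:x[0])[1].astype(float),K,E)
    return v
E
python3 - <<'E'
from h import *
im,K,E=cap('top'); cv2.imwrite('pics/crop.png',cv2.resize(im[150:240,170:430],(780,270),interpolation=cv2.INTER_CUBIC))
for t,n,p0 in[('box',(.527,.113),(.527,.113,-1.5)),('rail',(.58,-.07),(.57,0,0)),('brush',(.52,-.28),(.52,-.28,.1))]:
    v=find(t,n)
    for s in[list(v)]+[[k] for k in v]:
        p,f=fit(t,p0,[v[k] for k in s]); print(t,s,p.round(4),round(f),[int(v[k][0].sum()) for k in s])
E
```

```text
box ['top', 'scene'] [ 0.5296  0.1128 -1.3977] 222 [2499, 1484]
box ['top'] [ 0.5307  0.1133 -1.4011] 85 [2499]
box ['scene'] [ 0.5259  0.1133 -1.4081] 67 [1484]
rail ['top', 'scene'] [ 0.5714  0.0076 -0.0457] 257 [677, 617]
rail ['top'] [ 0.5717  0.0079 -0.0145] 139 [677]
rail ['scene'] [ 0.5676  0.0082 -0.0293] 49 [617]
brush ['top', 'scene'] [ 0.5154 -0.2828  0.0841] 192 [917, 722]
brush ['top'] [ 0.5182 -0.2814  0.0346] 111 [917]
brush ['scene'] [ 0.5146 -0.2842  0.1051] 46 [722]
```

View pics/crop.png

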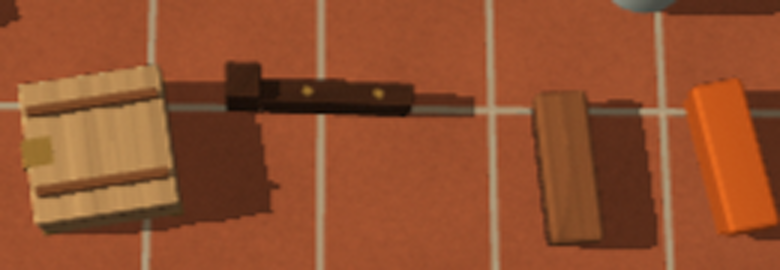

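The crop confirms the small box, with its clasp and strap at (37,152), and the brown brush at (567,167). Next I refine the rail yaw from its front-bottom edge.

Run:
```python
from h import *
im,K,E=cap('top')
g=cv2.GaussianBlur(im[:,:,2].astype(float),(3,1),0)
pts=[]
for c in range(248,305):
    col=g[170:200,c]; d=np.diff(col)[10:24]; k=d.argmax()   # dark->bright going down
    if 0<k<len(d)-1:
        a,b,e=d[k-1:k+2]; k=k+.5*(a-e)/(a-2*b+e)
    pts.append([c,180+k+.5])
pts=np.array(pts)
W=back(pts,K,E,0.0); 
ok=np.ones(len(W),bool)
for _ in range(4):
    co=np.polyfit(W[ok,1],W[ok,0],1); r=W[:,0]-np.polyval(co,W[:,1]); ok=abs(r)<max(.0015,2*r[ok].std())
print('x at y=0.008',np.polyval(co,.008).round(4),'yaw',-np.arctan(co[0]),ok.sum(),r[ok].std())
# same in scene, front hidden. compare the post's left
```

```text
x at y=0.008 0.5716 yaw -0.021179718375796963 57 0.0005077099793522512
```

```bash
python3 -m crank '[{"x":29,"y":-33,"rz":-0.102},{"x":29,"y":-33,"rz":-0.102},{"x":29,"y":-33,"rz":-0.102},{"x":29,"y":-33,"rz":-0.102},{"x":29,"y":-33,"rz":-0.102}]' 55 40 && python3 -m crank '[{"x":29,"y":-33,"rz":-0.102},{"x":29,"y":-33,"rz":-0.102},{"x":29,"y":-33,"rz":-0.102},{"x":29,"y":-33,"rz":-0.102},{"x":29,"y":-33,"rz":-0.102}]' && python3 -m crank '[{"z":-40},{"z":-40},{"z":-40},{"z":-40},{"z":-30}]' && python3 -m crank '[{"z":-20},{},{}]'
```

```text
invalid input at $[0]: expected keys x, y, z, rx, ry, rz
```

```bash
python3 -m crank '[{"x":29,"y":-33,"z":0,"rx":0,"ry":0,"rz":-0.102},{"x":29,"y":-33,"z":0,"rx":0,"ry":0,"rz":-0.102},{"x":29,"y":-33,"z":0,"rx":0,"ry":0,"rz":-0.102},{"x":29,"y":-33,"z":0,"rx":0,"ry":0,"rz":-0.102},{"x":29,"y":-33,"z":0,"rx":0,"ry":0,"rz":-0.102}]' 55 40 && python3 -m crank '[{"x":29,"y":-33,"z":0,"rx":0,"ry":0,"rz":-0.102},{"x":29,"y":-33,"z":0,"rx":0,"ry":0,"rz":-0.102},{"x":29,"y":-33,"z":0,"rx":0,"ry":0,"rz":-0.102},{"x":29,"y":-33,"z":0,"rx":0,"ry":0,"rz":-0.102},{"x":29,"y":-33,"z":0,"rx":0,"ry":0,"rz":-0.102}]' && python3 -m crank '[{"x":0,"y":0,"z":-40,"rx":0,"ry":0,"rz":0},{"x":0,"y":0,"z":-40,"rx":0,"ry":0,"rz":0},{"x":0,"y":0,"z":-40,"rx":0,"ry":0,"rz":0},{"x":0,"y":0,"z":-40,"rx":0,"ry":0,"rz":0},{"x":0,"y":0,"z":-30,"rx":0,"ry":0,"rz":0}]'
```

```text
time_s: 2.0
eef_pos: [0.366, 0.3918, 0.2314]
eef_rot: [3.141, -0.0, 2.252]
ft_force: [0.3, 0.7, -0.1]
opening: 0.0467
gripper_force: 0.0
time_s: 2.5
eef_pos: [0.5112, 0.2266, 0.2315]
eef_rot: [3.141, -0.0, 1.742]
ft_force: [0.8, 0.5, 0.2]
opening: 0.0468
gripper_force: 0.0
time_s: 3.0
eef_pos: [0.5091, 0.2276, 0.0383]
eef_rot: [-3.139, 0.0, 1.746]
ft_force: [-0.1, -0.2, -0.1]
opening: 0.0469
gripper_force: 0.0
```

```bash
python3 -m crank '[{"x":0,"y":0,"z":-25,"rx":0,"ry":0,"rz":0},{"x":0,"y":-15,"z":0,"rx":0,"ry":0,"rz":0},{"x":0,"y":-15,"z":0,"rx":0,"ry":0,"rz":0},{"x":0,"y":-8,"z":0,"rx":0,"ry":0,"rz":0},{"x":0,"y":-8,"z":0,"rx":0,"ry":0,"rz":0}]' && python3 -m crank '[{"x":0,"y":-8,"z":0,"rx":0,"ry":0,"rz":0},{"x":0,"y":-8,"z":0,"rx":0,"ry":0,"rz":0},{"x":0,"y":-8,"z":0,"rx":0,"ry":0,"rz":0},{"x":0,"y":-8,"z":0,"rx":0,"ry":0,"rz":0},{"x":0,"y":0,"z":0,"rx":0,"ry":0,"rz":0}]'
python3 - <<'E'
from h import *
v=find('box',(.529,.085)); print(list(v),fit('box',(.529,.085,-1.4),list(v.values())))
s=manip.state();print(s['eef_pos'],s['ft_force'])
E
```

```text
time_s: 3.5
eef_pos: [0.5115, 0.1815, 0.0186]
eef_rot: [3.138, -0.001, 1.745]
ft_force: [-0.1, 3.3, 1.5]
opening: 0.0468
gripper_force: 0.0
time_s: 4.0
eef_pos: [0.5114, 0.1501, 0.0185]
eef_rot: [3.138, -0.001, 1.745]
ft_force: [-1.0, 1.6, 6.0]
opening: 0.047
gripper_force: 1.2
['top', 'scene'] (array([ 0.52856752,  0.08041881, -1.3584108 ]), np.float64(820.8039215686275))
[0.51138045 0.15007685 0.01841019] [-1.24515108  0.91703854  6.0624185 ]
```

```bash
python3 -m crank '[{"x":0,"y":-4,"z":5,"rx":0,"ry":0,"rz":0},{"x":0,"y":-5,"z":0,"rx":0,"ry":0,"rz":0},{"x":0,"y":-5,"z":0,"rx":0,"ry":0,"rz":0},{"x":0,"y":-5,"z":0,"rx":0,"ry":0,"rz":0},{"x":0,"y":-2,"z":0,"rx":0,"ry":0,"rz":0}]'
python3 - <<'E'
from h import *
v=find('box',(.529,.06)); print(list(v),[fit('box',(.529,.06,-1.4),[x]) for x in v.values()])
s=manip.state();p=s['eef_pos'];print(p,s['ft_force'],s['eef_rot'])
O=np.array([.5715,.008]);a=s['eef_rot'][2]-np.pi/2
u=np.array([np.sin(a),-np.cos(a)]);w=np.array([np.cos(a),np.sin(a)])
print('dist to pivot along normal',(O-p[:2])@u,'along face',(O-p[:2])@w)
# rows
d=(O-p[:2])@u;l=(O-p[:2])@w;end=np.pi/2-.023
A=np.linspace(a,end,21);q=np.array([O-d*np.array([np.sin(x),-np.cos(x)])-l*np.array([np.cos(x),np.sin(x)]) for x in A])
print((A[1]-A[0]).round(4),(np.diff(q,axis=0)*1000).round(1).tolist(),q[-1])
im,K,E=cap('scene');cv2.imwrite('pics/s1.png',cv2.resize(im[110:270,170:380],(788,600)))
E
```

```text
time_s: 4.7
eef_pos: [0.5107, 0.13, 0.0222]
eef_rot: [3.14, -0.003, 1.746]
ft_force: [-0.0, 11.7, 2.5]
opening: 0.047
gripper_force: 5.9
['top', 'scene'] [(array([ 0.53260318,  0.05370236, -1.37469385]), np.float64(723.2392156862745)), (array([ 0.52585877,  0.06208448, -1.39425086]), np.float64(160.29019607843136))]
[0.51066097 0.13004982 0.02221221] [0.03468655 5.64333213 2.18853293] [ 3.13969565e+00 -1.97359271e-03  1.74641181e+00]
dist to pivot along normal 0.13080203268919297 along face 0.03857944413185703
0.0686 [[-8.2, -4.5], [-7.9, -5.0], [-7.5, -5.5], [-7.1, -6.0], [-6.7, -6.5], [-6.2, -7.0], [-5.8, -7.4], [-5.2, -7.8], [-4.7, -8.1], [-4.1, -8.4], [-3.5, -8.7], [-2.9, -8.9], [-2.3, -9.1], [-1.7, -9.2], [-1.1, -9.3], [-0.4, -9.3], [0.2, -9.4], [0.9, -9.3], [1.5, -9.2], [2.1, -9.1]] [ 0.43984531 -0.02756106]
```

View pics/s1.png

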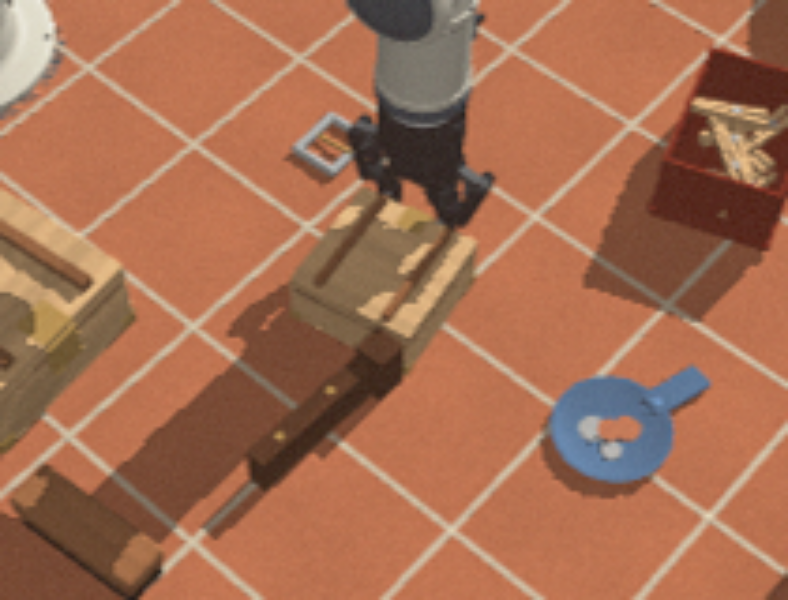

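Box is touching the post's front-left edge (box around (385,265), post at (380,365)), and the tool straddles the clasp. Swing now.

```bash
python3 -m crank '[{"x":-8.2,"y":-4.5,"z":0,"rx":0,"ry":0,"rz":0.0686},{"x":-7.9,"y":-5,"z":0,"rx":0,"ry":0,"rz":0.0686},{"x":-7.5,"y":-5.5,"z":0,"rx":0,"ry":0,"rz":0.0686},{"x":-7.1,"y":-6,"z":0,"rx":0,"ry":0,"rz":0.0686},{"x":-6.7,"y":-6.5,"z":0,"rx":0,"ry":0,"rz":0.0686}]'
python3 - <<'E'
from h import *
s=manip.state();p=s['eef_pos'];print(p,s['ft_force'],s['eef_rot'])
v=find('box',(.516,.045)); print(list(v),[fit('box',(.516,.045,-1.1),[x]) for x in v.values()])
E
```

```text
time_s: 5.45
eef_pos: [0.4731, 0.1023, 0.0221]
eef_rot: [3.139, -0.001, 2.092]
ft_force: [-0.1, 5.6, 2.2]
opening: 0.047
gripper_force: 2.3
[0.47305481 0.10225529 0.02209325] [-0.06742909  5.56057169  2.20791437] [ 3.13905479e+00 -8.67175663e-04  2.09228925e+00]
['top', 'scene'] [(array([ 0.52131387,  0.03632061, -1.03642362]), np.float64(987.8627450980391)), (array([ 0.50981958,  0.04595354, -1.0438383 ]), np.float64(147.73725490196077))]
```

```bash
python3 -m crank '[{"x":-6.2,"y":-7,"z":0,"rx":0,"ry":0,"rz":0.0686},{"x":-5.8,"y":-7.4,"z":0,"rx":0,"ry":0,"rz":0.0686},{"x":-5.2,"y":-7.8,"z":0,"rx":0,"ry":0,"rz":0.0686},{"x":-4.7,"y":-8.1,"z":0,"rx":0,"ry":0,"rz":0.0686},{"x":-4.1,"y":-8.4,"z":0,"rx":0,"ry":0,"rz":0.0686}]'; python3 -m crank '[{"x":-3.5,"y":-8.7,"z":0,"rx":0,"ry":0,"rz":0.0686},{"x":-2.9,"y":-8.9,"z":0,"rx":0,"ry":0,"rz":0.0686},{"x":-2.3,"y":-9.1,"z":0,"rx":0,"ry":0,"rz":0.0686},{"x":-1.7,"y":-9.2,"z":0,"rx":0,"ry":0,"rz":0.0686},{"x":-1.1,"y":-9.3,"z":0,"rx":0,"ry":0,"rz":0.0686}]'
python3 - <<'E'
from h import *
v=find('box',(.50,.0)); print(list(v),[fit('box',(.506,.01,-.4),[x]) for x in v.values()])
E
```

```text
time_s: 6.15
eef_pos: [0.4464, 0.0629, 0.0214]
eef_rot: [3.141, -0.001, 2.434]
ft_force: [-1.0, 4.0, -0.2]
opening: 0.0464
gripper_force: 1.5
time_s: 6.65
eef_pos: [0.4349, 0.0174, 0.0212]
eef_rot: [-3.142, -0.001, 2.777]
ft_force: [-0.2, 2.7, 0.7]
opening: 0.0473
gripper_force: 1.8
['top', 'scene'] [(array([ 0.5308905 , -0.00474319, -0.35759218]), np.float64(2007.8352941176468)), (array([ 0.49760472,  0.00334022, -0.32757453]), np.float64(215.47450980392156))]
```

```bash
python3 -m crank '[{"x":-0.4,"y":-9.3,"z":0,"rx":0,"ry":0,"rz":0.0686},{"x":0.2,"y":-9.4,"z":0,"rx":0,"ry":0,"rz":0.0686},{"x":0.9,"y":-9.3,"z":0,"rx":0,"ry":0,"rz":0.0686},{"x":1.5,"y":-9.2,"z":0,"rx":0,"ry":0,"rz":0.0686},{"x":2.1,"y":-9.1,"z":0,"rx":0,"ry":0,"rz":0.0686}]'; python3 -m crank '[{"x":2,"y":0,"z":0,"rx":0,"ry":0,"rz":0},{"x":2,"y":0,"z":0,"rx":0,"ry":0,"rz":0},{"x":0,"y":0,"z":0,"rx":0,"ry":0,"rz":0}]'
python3 - <<'E'
from h import *
s=manip.state();print(s['eef_pos'],s['ft_force'],s['torque'])
v=find('box',(.50,-.02)); print(list(v),[fit('box',(.506,-.02,-.02),[x]) for x in v.values()])
im,K,E=cap('scene');cv2.imwrite('pics/s2.png',cv2.resize(im[110:270,170:380],(788,600)))
E
```

```text
time_s: 7.35
eef_pos: [0.4388, -0.0275, 0.0209]
eef_rot: [3.139, -0.003, 3.12]
ft_force: [-15.8, 21.2, 11.4]
opening: 0.0469
gripper_force: 13.7
time_s: 7.65
eef_pos: [0.4385, -0.0273, 0.0209]
eef_rot: [3.14, -0.014, 3.118]
ft_force: [-27.7, 3.4, 16.9]
opening: 0.0473
gripper_force: 17.0
[ 0.43849964 -0.02734397  0.02094503] [-27.65515668   3.38463272  16.90397562] [0.96128564 3.70585862 0.73464592]
['top', 'scene'] [(array([ 0.62074156, -0.02811257,  0.1103689 ]), np.float64(2254.8196078431374)), (array([ 0.50387882, -0.01664259, -0.03595835]), np.float64(211.8))]
```

View pics/s2.png

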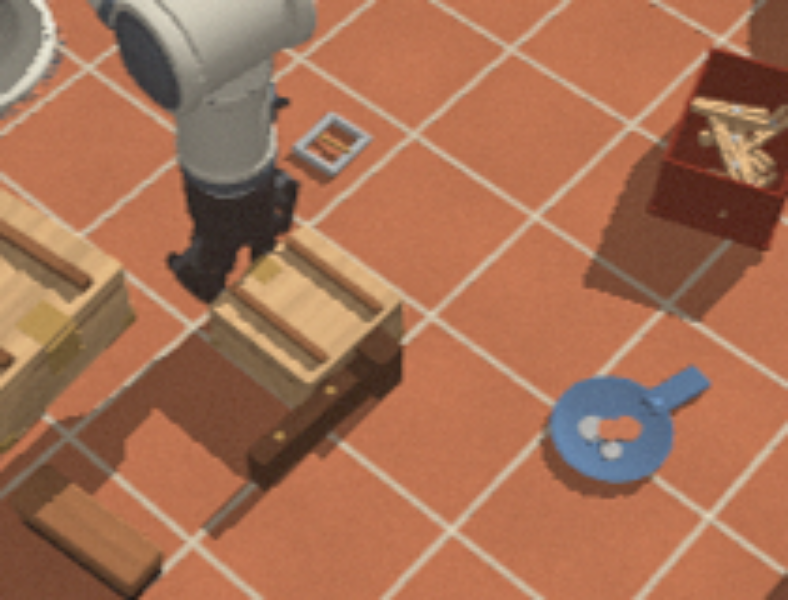

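Box sits flush at the rail: its back is on the rail line from (255,440) to (400,350) and its clasp, at (265,268), faces the robot. I back off, rise, and check the box and brush with the arm clear.

```bash
python3 -m crank '[{"x":-6,"y":0,"z":0,"rx":0,"ry":0,"rz":0},{"x":-15,"y":0,"z":0,"rx":0,"ry":0,"rz":0},{"x":-20,"y":0,"z":0,"rx":0,"ry":0,"rz":0},{"x":0,"y":0,"z":45,"rx":0,"ry":0,"rz":0},{"x":0,"y":0,"z":45,"rx":0,"ry":0,"rz":0}]';python3 -m crank '[{"x":0,"y":-30,"z":45,"rx":0,"ry":0,"rz":0},{"x":0,"y":-40,"z":25,"rx":0,"ry":0,"rz":0},{"x":0,"y":-45,"z":0,"rx":0,"ry":0,"rz":0},{"x":0,"y":-45,"z":0,"rx":0,"ry":0,"rz":0},{"x":0,"y":0,"z":0,"rx":0,"ry":0,"rz":0}]' 100
python3 - <<'E'
from h import *
s=manip.state();print(s['eef_pos'],s['ft_force'],s['eef_rot'])
for t,p0 in[('box',(.51,-.02,-.02)),('brush',(.516,-.283,.08))]:
    v=find(t,p0)
    for k in v: print(t,k,fit(t,p0,[v[k]]))
E
```

```text
time_s: 8.4
eef_pos: [0.4006, -0.0283, 0.1097]
eef_rot: [3.142, -0.005, 3.116]
ft_force: [2.5, -1.4, 1.4]
opening: 0.0474
gripper_force: 0.0
time_s: 8.9
eef_pos: [0.4022, -0.1909, 0.1778]
eef_rot: [-3.139, -0.0, 3.11]
ft_force: [-0.8, 0.9, 0.8]
opening: 0.0851
gripper_force: 0.0
[ 0.40220699 -0.19085633  0.17780029] [-0.75021677  0.88446406  0.82792921] [-3.13885704e+00 -4.17724790e-05  3.10999731e+00]
box top (array([ 5.10617343e-01, -1.53089446e-02, -2.26398984e-04]), np.float64(60.03529411764706))
box scene (array([ 0.50434867, -0.01594335,  0.02119348]), np.float64(237.14901960784312))
brush top (array([ 0.56152047, -0.2734982 , -0.66722058]), np.float64(863.9529411764706))
brush scene (array([ 0.51426165, -0.2840886 ,  0.07702529]), np.float64(56.66274509803921))
```

```bash
python3 -m crank '[{"x":29,"y":-23,"z":0,"rx":0,"ry":0,"rz":0.027},{"x":29,"y":-23,"z":0,"rx":0,"ry":0,"rz":0.027},{"x":29,"y":-23,"z":0,"rx":0,"ry":0,"rz":0.027},{"x":29,"y":-23,"z":0,"rx":0,"ry":0,"rz":0.027},{"x":0,"y":0,"z":0,"rx":0,"ry":0,"rz":0}]';python3 -m crank '[{"x":0,"y":0,"z":-30,"rx":0,"ry":0,"rz":0},{"x":0,"y":0,"z":-30,"rx":0,"ry":0,"rz":0},{"x":0,"y":0,"z":-25,"rx":0,"ry":0,"rz":0},{"x":0,"y":0,"z":-15,"rx":0,"ry":0,"rz":0},{"x":0,"y":0,"z":0,"rx":0,"ry":0,"rz":0}]'
python3 - <<'E'
from h import *
print(manip.state()['eef_pos'])
ims=[cap(n)[0] for n in('top','scene')]
a=cv2.resize(ims[0][150:260,320:450],(390,330));b=cv2.resize(ims[1][210:320,120:250],(390,330))
cv2.imwrite('pics/g1.png',np.hstack([a,b]))
E
```

```text
time_s: 9.8
eef_pos: [0.5207, -0.2793, 0.1745]
eef_rot: [3.14, -0.003, -3.056]
ft_force: [-0.6, 0.9, -0.6]
opening: 0.0857
gripper_force: 0.0
time_s: 10.3
eef_pos: [0.5174, -0.2768, 0.0755]
eef_rot: [3.139, -0.004, -3.057]
ft_force: [0.5, 0.5, 1.0]
opening: 0.0855
gripper_force: 0.0
[ 0.51740371 -0.27682762  0.07545562]
```

View pics/g1.png

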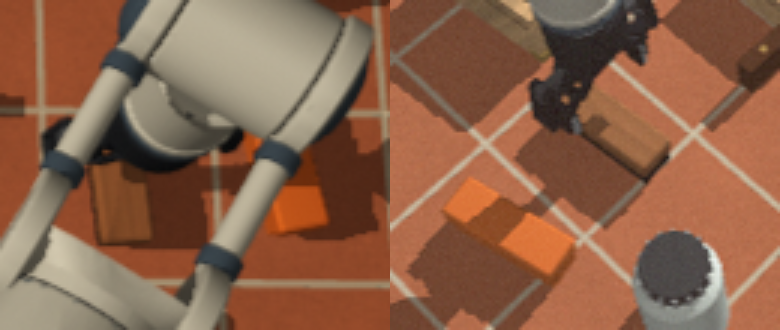

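Fingers at (555,105) and (635,40) in the right-hand crop straddle the brown brush at (625,130). I descend and close.

```bash
python3 -m crank '[{"x":0,"y":-6,"z":0,"rx":0,"ry":0,"rz":0},{"x":0,"y":0,"z":-22,"rx":0,"ry":0,"rz":0},{"x":0,"y":0,"z":-22,"rx":0,"ry":0,"rz":0},{"x":0,"y":0,"z":-16,"rx":0,"ry":0,"rz":0},{"x":0,"y":0,"z":0,"rx":0,"ry":0,"rz":0}]';python3 -m crank '[{"x":0,"y":0,"z":0,"rx":0,"ry":0,"rz":0},{"x":0,"y":0,"z":0,"rx":0,"ry":0,"rz":0},{"x":0,"y":0,"z":0,"rx":0,"ry":0,"rz":0},{"x":0,"y":0,"z":0,"rx":0,"ry":0,"rz":0},{"x":0,"y":0,"z":0,"rx":0,"ry":0,"rz":0}]' 20 35
```

```text
time_s: 10.9
eef_pos: [0.5175, -0.2839, 0.0159]
eef_rot: [3.14, -0.003, -3.058]
ft_force: [-0.4, -0.4, -0.5]
opening: 0.0854
gripper_force: 0.0
time_s: 11.4
eef_pos: [0.5195, -0.2847, 0.0196]
eef_rot: [-3.14, 0.002, -3.057]
ft_force: [-0.5, 0.8, 6.9]
opening: 0.0432
gripper_force: 38.4
```

```bash
python3 -m crank '[{"x":0,"y":0,"z":8,"rx":0,"ry":0,"rz":0},{"x":0,"y":0,"z":15,"rx":0,"ry":0,"rz":0},{"x":0,"y":0,"z":30,"rx":0,"ry":0,"rz":0},{"x":0,"y":0,"z":40,"rx":0,"ry":0,"rz":0},{"x":0,"y":0,"z":40,"rx":0,"ry":0,"rz":0}]';python3 -m crank '[{"x":0,"y":0,"z":10,"rx":0,"ry":0,"rz":0},{"x":0,"y":0,"z":0,"rx":0,"ry":0,"rz":0}]'
python3 - <<'E'
from h import *
s=manip.state();p=s['eef_pos'];print(p,s['eef_rot'],s['opening'],s['ft_force'])
v=find('brush',(p[0],p[1]),z=.13)
for k in v: print(k,fit('brush',(p[0],p[1],.08),[v[k]],z=p[2]-.0196))
im,K,E=cap('scene');cv2.imwrite('pics/l1.png',cv2.resize(im[180:320,120:320],(800,560)))
im,K,E=cap('top')
# rail / box edges: box front-bottom edge & lips: line through box front top edge
hsv=cv2.cvtColor(im,cv2.COLOR_BGR2GRAY)
cv2.imwrite('pics/t1.png',cv2.resize(im[160:260,215:325],(770,600),interpolation=cv2.INTER_CUBIC))
E
```

```text
time_s: 11.9
eef_pos: [0.5181, -0.284, 0.1525]
eef_rot: [3.141, -0.001, -3.057]
ft_force: [1.0, -0.1, -1.1]
opening: 0.0433
gripper_force: 37.5
time_s: 12.1
eef_pos: [0.5195, -0.2849, 0.1641]
eef_rot: [-3.138, 0.004, -3.057]
ft_force: [0.4, -0.1, -2.6]
opening: 0.0436
gripper_force: 37.7
[ 0.51953074 -0.28489674  0.16406613] [-3.13843408  0.0041053  -3.05742396] 0.04360970406986624 [ 0.37702244 -0.13286918 -2.64827384]
top (array([ 0.51867021, -0.28398614,  0.06435247]), np.float64(746.2588235294118))
scene (array([ 0.51479717, -0.27921208, -0.12596813]), np.float64(417.1294117647059))
```

View pics/l1.png

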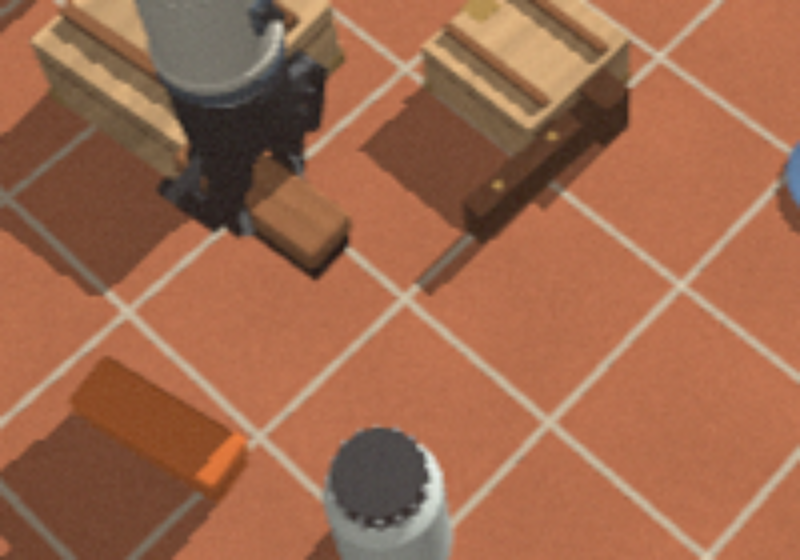

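View pics/t1.png

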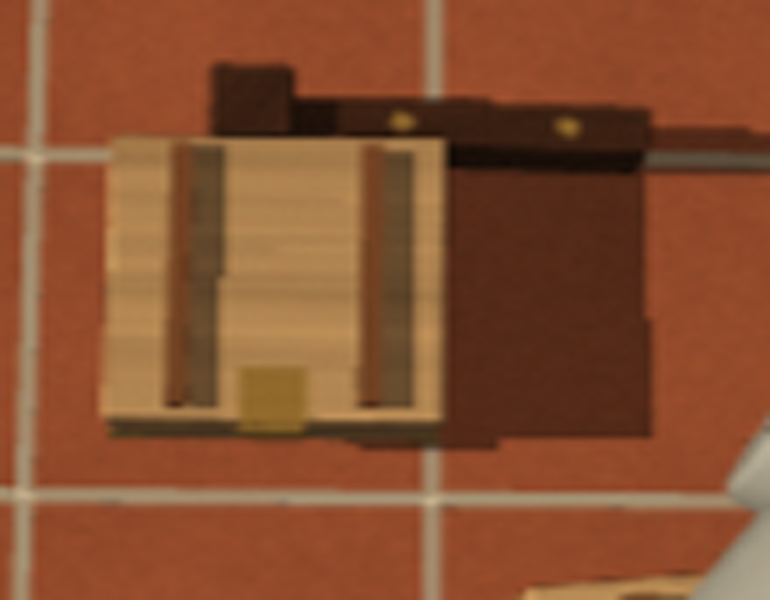

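Upper crop: the brush hangs level in the gripper at (295,215), well seated. Lower crop: the box back at row 138 lies on the rail front, with lips at x 178 and 372 and the clasp at (272,400). Checking squareness with subpixel edges.

```bash
cat >> h.py <<'E'
def edge(g,P,Q,K,E,z,n=60,w=4):
    "subpixel edge near the world segment P-Q at height z; returns world pts"
    p,q=proj([[*P,z],[*Q,z]],K,E); t=np.linspace(.08,.92,n); u=(q-p)/np.linalg.norm(q-p); m=np.array([-u[1],u[0]])
    o=np.arange(-w,w+.01,.25); S=(p+t[:,None]*(q-p))[:,None]+o[None,:,None]*m
    v=cv2.remap(g,S[...,0].astype(np.float32),S[...,1].astype(np.float32),cv2.INTER_CUBIC)
    d=np.abs(np.gradient(cv2.GaussianBlur(v,(5,1),1),axis=1)); d=d**2; c=(d*o).sum(1)/d.sum(1)
    return back((p+t[:,None]*(q-p))+c[:,None]*m,K,E,z)
def line(W,ax):
    "robust fit; ax=1: x as function of y"
    ok=np.ones(len(W),bool)
    for _ in range(5):
        co=np.polyfit(W[ok,ax],W[ok,1-ax],1); r=W[:,1-ax]-np.polyval(co,W[:,ax]); ok=abs(r)<max(.0006,2*r[ok].std())
    return co,r[ok].std(),ok.sum()
E
python3 - <<'E'
from h import *
im,K,E=cap('top'); g=im[:,:,1].astype(np.float32)
c=np.array([.511,-.0155])
for n,P,Q,z,ax in[('front top',(-.06,-.06),(-.06,.06),.06,1),('back top left',(.06,.03),(.06,.06),.06,1),('left top',(-.06,.06),(.06,.06),.06,0),('right top',(-.06,-.06),(.06,-.06),.06,0)]:
    co,s,k=line(edge(g,c+P,c+Q,K,E,z,w=3),ax); print(n,'yaw',(-co[0] if ax else co[0]).round(4),'pos',np.polyval(co,c[ax]).round(4),s.round(5),k)
co,s,k=line(edge(g,(.570,-.15),(.571,-.085),K,E,0.0,w=3),1);print('rail bottom',-co[0],np.polyval(co,c[1]),s,k)
co,s,k=line(edge(g,(.570,-.15),(.571,-.085),K,E,0.045,w=3),1);print('rail top',-co[0],np.polyval(co,c[1]),s,k)
E
```

```text
front top yaw 0.0015 pos 0.4498 0.00229 60
back top left yaw -0.0225 pos 0.5674 0.00018 48
left top yaw 0.0087 pos 0.0435 0.00035 53
right top yaw -0.0072 pos -0.0764 7e-05 60
rail bottom -0.02535174769840072 0.5719309599281727 0.00031048676767021386 54
rail top -0.032140961928736445 0.5720143751453801 0.00022996960163688265 47
```

Run:
```python
from h import *
im,K,E=cap('top'); c=np.array([.511,-.0165])
for ch in(1,2):
  g=im[:,:,ch].astype(np.float32)
  for n,x,z in(('front top',-.06,.06),('front bottom',-.06,0),):
    W=np.vstack([edge(g,c+(x,-.06),c+(x,-.016),K,E,z,w=1.5),edge(g,c+(x,.016),c+(x,.06),K,E,z,w=1.5)])
    co,s,k=line(W,1);print(ch,n,-co[0],np.polyval(co,c[1]),s,k)
  W=edge(g,c+(.06,.027),c+(.06,.06),K,E,.06,w=2);co,s,k=line(W,1);print('back left',-co[0],np.polyval(co,.03),s,k)
  for y in(-.038,-.03,.03,.038):
    co,s,k=line(edge(g,c+(-.052,y),c+(.052,y),K,E,.068,w=1.2),0);print('lip',y,co[0],np.polyval(co,c[0]),s,k)
```

```text
1 front top -0.0011114439710157701 0.45019354253414406 0.00026616887370339924 112
1 front bottom 0.0009449165371514873 0.45007346729676184 0.0002690728163817577 104
back left 0.005533614946478671 0.5685733065379349 0.0002375536814323916 60
lip -0.038 -0.008236307725636457 -0.05446642273215898 0.0002316802475437507 58
lip -0.03 -0.0001945321099246464 -0.04668392973300014 0.00012433287540288975 60
lip 0.03 0.0035002188565488824 0.01326389498646962 0.00040223283145005603 55
lip 0.038 -0.00534487929766505 0.021228389500262897 0.00010299874999716411 60
2 front top -0.001358739727722502 0.4501472760005559 0.0002441654527002229 113
2 front bottom 0.019116970448026467 0.45059323706063387 0.000255814203503206 88
back left 0.0738127117366829 0.5686796625771521 0.00027042954782892543 50
lip -0.038 -0.0030638375893631896 -0.05465304603829574 0.00023629936240321107 57
lip -0.03 -0.0009542557772663266 -0.04665375678630745 0.00014557113308341028 60
lip 0.03 -0.00760319627155506 0.013698443863073078 0.0006991330528303861 60
lip 0.038 -0.004478247549509251 0.021224994550157236 0.00010983404964381447 60
```

Box reads about 0.02 rad off the rail (gap near the post of about 1.6 mm), so it probably shifted on withdrawal. I'll set the brush back on the counter, square the box with a centred press, then pick the brush up again.

```bash
python3 -m crank '[{"x":0,"y":0,"z":-40,"rx":0,"ry":0,"rz":0},{"x":0,"y":0,"z":-40,"rx":0,"ry":0,"rz":0},{"x":0,"y":0,"z":-35,"rx":0,"ry":0,"rz":0},{"x":0,"y":0,"z":-15,"rx":0,"ry":0,"rz":0},{"x":0,"y":0,"z":-7,"rx":0,"ry":0,"rz":0}]';python3 -m crank '[{"x":0,"y":0,"z":-4,"rx":0,"ry":0,"rz":0},{"x":0,"y":0,"z":0,"rx":0,"ry":0,"rz":0}]'
```

```text
time_s: 13.0
eef_pos: [0.5176, -0.2837, 0.0217]
eef_rot: [3.139, -0.003, -3.057]
ft_force: [0.0, 0.4, -1.1]
opening: 0.0433
gripper_force: 37.4
time_s: 13.2
eef_pos: [0.5194, -0.2848, 0.0213]
eef_rot: [-3.14, 0.002, -3.057]
ft_force: [-1.1, -0.8, -1.2]
opening: 0.0433
gripper_force: 37.4
```

```bash
python3 -m crank '[{"x":0,"y":0,"z":-1.5,"rx":0,"ry":0,"rz":0},{"x":0,"y":0,"z":-1,"rx":0,"ry":0,"rz":0},{"x":0,"y":0,"z":0,"rx":0,"ry":0,"rz":0}]';python3 -m crank '[{"x":0,"y":0,"z":0,"rx":0,"ry":0,"rz":0},{"x":0,"y":0,"z":0,"rx":0,"ry":0,"rz":0},{"x":0,"y":0,"z":0,"rx":0,"ry":0,"rz":0},{"x":0,"y":0,"z":0,"rx":0,"ry":0,"rz":0}]' 100
```

```text
time_s: 13.5
eef_pos: [0.5197, -0.285, 0.0197]
eef_rot: [-3.14, 0.003, -3.057]
ft_force: [-1.0, 0.8, 6.2]
opening: 0.0433
gripper_force: 38.3
time_s: 13.9
eef_pos: [0.5185, -0.2842, 0.0171]
eef_rot: [3.141, -0.0, -3.057]
ft_force: [0.4, 0.8, 0.0]
opening: 0.0856
gripper_force: 0.0
```

```bash
python3 -m crank '[{"x":0,"y":0,"z":40,"rx":0,"ry":0,"rz":0},{"x":0,"y":0,"z":45,"rx":0,"ry":0,"rz":0},{"x":0,"y":0,"z":48,"rx":0,"ry":0,"rz":0},{"x":-14,"y":34,"z":0,"rx":0,"ry":0,"rz":-0.015},{"x":-14,"y":34,"z":0,"rx":0,"ry":0,"rz":-0.015}]' && python3 -m crank '[{"x":-18,"y":40,"z":0,"rx":0,"ry":0,"rz":-0.016},{"x":-18,"y":40,"z":0,"rx":0,"ry":0,"rz":-0.016},{"x":-18,"y":40,"z":0,"rx":0,"ry":0,"rz":-0.016},{"x":-18,"y":40,"z":0,"rx":0,"ry":0,"rz":-0.016},{"x":-18,"y":40,"z":0,"rx":0,"ry":0,"rz":-0.015}]' 70 && python3 -m crank '[{"x":0,"y":0,"z":-40,"rx":0,"ry":0,"rz":0},{"x":0,"y":0,"z":-40,"rx":0,"ry":0,"rz":0},{"x":0,"y":0,"z":-30,"rx":0,"ry":0,"rz":0},{"x":0,"y":0,"z":-10,"rx":0,"ry":0,"rz":0},{"x":0,"y":0,"z":0,"rx":0,"ry":0,"rz":0}]'
```

```text
time_s: 14.4
eef_pos: [0.4913, -0.2166, 0.1528]
eef_rot: [-3.14, 0.004, -3.089]
ft_force: [-0.1, 0.8, -0.4]
opening: 0.0853
gripper_force: 0.0
time_s: 14.9
eef_pos: [0.3996, -0.015, 0.1503]
eef_rot: [3.141, 0.0, 3.116]
ft_force: [0.0, 0.5, -0.3]
opening: 0.06
gripper_force: 0.0
time_s: 15.4
eef_pos: [0.3996, -0.0162, 0.0292]
eef_rot: [3.141, -0.003, 3.117]
ft_force: [-0.3, -0.4, 0.4]
opening: 0.06
gripper_force: 0.0
```

```bash
python3 -m crank '[{"x":15,"y":0,"z":-6,"rx":0,"ry":0,"rz":0},{"x":15,"y":0,"z":0,"rx":0,"ry":0,"rz":0},{"x":6,"y":0,"z":0,"rx":0,"ry":0,"rz":0},{"x":2,"y":0,"z":0,"rx":0,"ry":0,"rz":0},{"x":2,"y":0,"z":0,"rx":0,"ry":0,"rz":0}]' && python3 -m crank '[{"x":1.5,"y":0,"z":0,"rx":0,"ry":0,"rz":0},{"x":1,"y":0,"z":0,"rx":0,"ry":0,"rz":0},{"x":0,"y":0,"z":0,"rx":0,"ry":0,"rz":0}]'
python3 - <<'E'
from h import *
s=manip.state();print(s['torque'])
v=find('box',(.51,-.016),('scene',)); print([fit('box',(.511,-.016,-.02),[x]) for x in v.values()])
E
```

```text
time_s: 15.9
eef_pos: [0.4391, -0.0159, 0.0264]
eef_rot: [3.141, -0.005, 3.118]
ft_force: [-16.4, 2.9, 12.7]
opening: 0.0598
gripper_force: 8.4
time_s: 16.2
eef_pos: [0.4397, -0.0154, 0.0263]
eef_rot: [3.14, -0.009, 3.118]
ft_force: [-23.0, 2.8, 15.5]
opening: 0.0597
gripper_force: 11.4
[0.92175118 3.10600164 0.51191351]
[(array([ 0.50435428, -0.01560495,  0.01634566]), np.float64(235.9098039215686))]
```

```bash
python3 -m crank '[{"x":-1.5,"y":0,"z":0,"rx":0,"ry":0,"rz":0},{"x":-1.5,"y":0,"z":0,"rx":0,"ry":0,"rz":0},{"x":-2,"y":0,"z":0,"rx":0,"ry":0,"rz":0},{"x":-5,"y":0.1,"z":0,"rx":0,"ry":0,"rz":0},{"x":-10,"y":0.2,"z":0,"rx":0,"ry":0,"rz":0}]' && python3 -m crank '[{"x":-20,"y":0,"z":0,"rx":0,"ry":0,"rz":0},{"x":0,"y":0,"z":45,"rx":0,"ry":0,"rz":0},{"x":0,"y":0,"z":45,"rx":0,"ry":0,"rz":0},{"x":10,"y":-38,"z":34,"rx":0,"ry":0,"rz":0.015},{"x":15,"y":-38,"z":0,"rx":0,"ry":0,"rz":0.015}]' && python3 -m crank '[{"x":18,"y":-38,"z":0,"rx":0,"ry":0,"rz":0.016},{"x":18,"y":-38,"z":0,"rx":0,"ry":0,"rz":0.016},{"x":18,"y":-38,"z":0,"rx":0,"ry":0,"rz":0.016},{"x":18,"y":-38,"z":0,"rx":0,"ry":0,"rz":0.016},{"x":18,"y":-38,"z":0,"rx":0,"ry":0,"rz":0.015}]' 100
python3 - <<'E'
from h import *
print(manip.state()['eef_pos'])
im,K,E=cap('top'); c=np.array([.511,-.0165]);g=im[:,:,1].astype(np.float32)
for n,x,z in(('front top',-.06,.06),('front bottom',-.06,0)):
    W=np.vstack([edge(g,c+(x,-.06),c+(x,-.016),K,E,z,w=1.5),edge(g,c+(x,.016),c+(x,.06),K,E,z,w=1.5)])
    co,s,k=line(W,1);print(n,-co[0],np.polyval(co,c[1]),s,k)
for y,z in((-.06,.06),(.06,.06),(-.038,.068),(-.03,.068),(.038,.068)):
    co,s,k=line(edge(g,c+(-.052,y),c+(.052,y),K,E,z,w=1.2),0);print(y,co[0],np.polyval(co,c[0]),s,k)
im2,K2,E2=cap('scene')
v=find('box',(.51,-.016),('scene',)); print([fit('box',(.511,-.016,-.02),[x]) for x in v.values()])
v=find('rail',(.57,-.07),('scene',)); print([fit('rail',(.5715,.008,-.02),[x]) for x in v.values()])
# scene: box right-top edge lines & rail top edges
for ch in(0,1,2):
  g=im2[:,:,ch].astype(np.float32)
  W=edge(g,(.570,-.15),(.5705,-.085),K2,E2,.045,w=2.5);co,s,k=line(W,1);print('scene rail front top',-co[0],s,k)
  W=edge(g,(.590,-.15),(.5905,-.03),K2,E2,.045,w=2.5);co,s,k=line(W,1);print('scene rail back top',-co[0],s,k)
  for y,z in((-.06,.06),(.06,.06)):
    co,s,k=line(edge(g,c+(-.055,y),c+(.055,y),K2,E2,z,w=3),0);print('scene side',y,co[0],np.polyval(co,c[0]),s,k)
E
```

```text
time_s: 16.8
eef_pos: [0.4234, -0.0162, 0.0251]
eef_rot: [-3.141, 0.001, 3.117]
ft_force: [-0.5, 0.1, 0.9]
opening: 0.0595
gripper_force: 0.0
time_s: 17.3
eef_pos: [0.4302, -0.0916, 0.1542]
eef_rot: [-3.138, 0.011, -3.133]
ft_force: [0.9, 0.5, -0.7]
opening: 0.0597
gripper_force: 0.0
time_s: 17.8
eef_pos: [0.5181, -0.2825, 0.1475]
eef_rot: [-3.141, 0.001, -3.057]
ft_force: [0.1, 0.7, 0.2]
opening: 0.0854
gripper_force: 0.0
[ 0.5181222  -0.28248318  0.14746943]
front top -0.015096074718421929 0.4508124559452729 0.00022310674403506 120
front bottom -0.02299085194229876 0.45003094192161525 0.0009127094473596537 120
-0.06 -0.017914241284489606 -0.07621848902941178 0.00013070675600686526 60
0.06 -0.014453161827842561 0.04383783500093224 0.0002755600199205022 51
-0.038 -0.012791125004561244 -0.05439694928875992 0.0002315474327630135 54
-0.03 -0.011627536916451107 -0.04659206769796815 0.00013969879624657928 60
0.038 -0.012565657569895656 0.02129627731189978 0.00010477254495202202 60
[(array([ 0.50301144, -0.01690712, -0.02709833]), np.float64(226.34509803921566))]
[(array([ 0.56826711,  0.0
[... 259 characters left out ...]
497278909 46
scene side 0.06 -0.011106732225531261 0.04664360806639338 0.00024248303436440492 60
scene rail front top 0.018617771779135275 0.002099569979012924 60
scene rail back top -0.01877948904643399 0.0003772014383198945 47
scene side -0.06 -0.012081165777577507 -0.07538336703806867 0.00039878615652724205 54
scene side 0.06 -0.005732857361074524 0.04699252249728258 0.0002317408157824474 60
scene rail front top -0.027980092827650984 0.0003210380665770996 45
scene rail back top -0.02237327678145293 0.0002105738624394669 52
scene side -0.06 -0.009894872858989462 -0.07534119177281598 0.00030561059894460463 49
scene side 0.06 -0.009875251571461435 0.04596574100226419 0.0004627456897786249 57
```

Box now about -0.015 rad against the rail's -0.022, which is flush and square within measuring noise. Picking up the brush again.

```bash
python3 -m crank '[{"x":0,"y":-1,"z":-45,"rx":0,"ry":0,"rz":0},{"x":0,"y":0,"z":-35,"rx":0,"ry":0,"rz":0},{"x":0,"y":0,"z":-30,"rx":0,"ry":0,"rz":0},{"x":0,"y":0,"z":-18,"rx":0,"ry":0,"rz":0},{"x":0,"y":0,"z":-2,"rx":0,"ry":0,"rz":0}]' && python3 -m crank '[{"x":0,"y":0,"z":0,"rx":0,"ry":0,"rz":0},{"x":0,"y":0,"z":0,"rx":0,"ry":0,"rz":0},{"x":0,"y":0,"z":0,"rx":0,"ry":0,"rz":0},{"x":0,"y":0,"z":0,"rx":0,"ry":0,"rz":0},{"x":0,"y":0,"z":0,"rx":0,"ry":0,"rz":0}]' 20 35
```

```text
time_s: 18.6
eef_pos: [0.516, -0.2794, 0.0147]
eef_rot: [3.139, -0.003, -3.056]
ft_force: [-0.9, 0.2, 0.2]
opening: 0.0854
gripper_force: 0.0
time_s: 19.1
eef_pos: [0.5189, -0.2824, 0.0197]
eef_rot: [-3.139, 0.003, -3.057]
ft_force: [-0.8, -0.3, 7.3]
opening: 0.0432
gripper_force: 37.5
```

```bash
python3 -m crank '[{"x":0,"y":0,"z":8,"rx":0,"ry":0,"rz":0},{"x":0,"y":0,"z":20,"rx":0,"ry":0,"rz":0},{"x":0,"y":0,"z":35,"rx":0,"ry":0,"rz":0},{"x":0,"y":0,"z":40,"rx":0,"ry":0,"rz":0},{"x":0,"y":0,"z":40,"rx":0,"ry":0,"rz":0}]'
```

```text
time_s: 19.6
eef_pos: [0.5172, -0.2812, 0.1611]
eef_rot: [3.14, -0.001, -3.057]
ft_force: [0.6, -0.3, -1.2]
opening: 0.0435
gripper_force: 36.5
```

```bash
python3 -m crank '[{"x":-1,"y":30,"z":0,"rx":0,"ry":0,"rz":-0.014},{"x":-1,"y":36,"z":0,"rx":0,"ry":0,"rz":-0.014},{"x":-1,"y":36,"z":0,"rx":0,"ry":0,"rz":-0.014},{"x":-1,"y":36,"z":0,"rx":0,"ry":0,"rz":-0.015},{"x":-1,"y":36,"z":0,"rx":0,"ry":0,"rz":-0.015}]' && python3 -m crank '[{"x":-1,"y":36,"z":0,"rx":0,"ry":0,"rz":-0.015},{"x":-1,"y":36,"z":0,"rx":0,"ry":0,"rz":-0.015},{"x":-1,"y":18,"z":0,"rx":0,"ry":0,"rz":0},{"x":0,"y":0,"z":0,"rx":0,"ry":0,"rz":0},{"x":0,"y":0,"z":0,"rx":0,"ry":0,"rz":0}]'
```

```text
time_s: 20.1
eef_pos: [0.5122, -0.1061, 0.1601]
eef_rot: [3.141, -0.001, -3.13]
ft_force: [0.1, 1.0, -2.5]
opening: 0.0434
gripper_force: 36.6
time_s: 20.6
eef_pos: [0.5096, -0.0175, 0.1601]
eef_rot: [-3.141, -0.0, 3.125]
ft_force: [0.1, 0.7, -2.2]
opening: 0.0434
gripper_force: 36.6
```

```bash
python3 -m crank '[{"x":0.5,"y":1.2,"z":-25,"rx":0,"ry":0,"rz":0},{"x":0,"y":0,"z":-25,"rx":0,"ry":0,"rz":0},{"x":0,"y":0,"z":-10,"rx":0,"ry":0,"rz":0},{"x":0,"y":0,"z":0,"rx":0,"ry":0,"rz":0}]'
python3 - <<'E'
from h import *
print(manip.state()['eef_pos'])
im,K,E=cap('scene');a=cv2.resize(im[140:240,180:300],(720,600),interpolation=cv2.INTER_CUBIC);cv2.imwrite('pics/p1.png',a)
E
```

```text
time_s: 21.0
eef_pos: [0.5091, -0.0172, 0.0982]
eef_rot: [3.141, -0.004, 3.122]
ft_force: [-0.8, -0.4, -1.7]
opening: 0.043
gripper_force: 36.5
[ 0.50908645 -0.01718969  0.09815181]
```

View pics/p1.png

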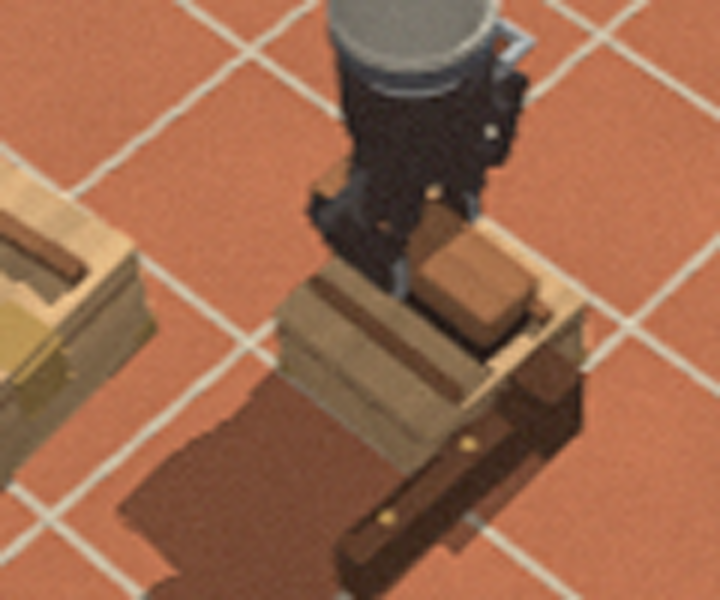

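The brush end at (480,295) hangs between the lips at (400,340) and (540,310), in line with them. Lowering gently.

```bash
python3 -m crank '[{"x":0.5,"y":0.5,"z":-5,"rx":0,"ry":0,"rz":0},{"x":0,"y":0,"z":-5,"rx":0,"ry":0,"rz":0},{"x":0,"y":0,"z":-3,"rx":0,"ry":0,"rz":0},{"x":0,"y":0,"z":-2,"rx":0,"ry":0,"rz":0},{"x":0,"y":0,"z":-1,"rx":0,"ry":0,"rz":0}]'; python3 -m crank '[{"x":0,"y":0,"z":-1,"rx":0,"ry":0,"rz":0},{"x":0,"y":0,"z":0,"rx":0,"ry":0,"rz":0},{"x":0,"y":0,"z":0,"rx":0,"ry":0,"rz":0}]'
```

```text
time_s: 21.55
eef_pos: [0.5107, -0.0158, 0.084]
eef_rot: [-3.142, -0.0, 3.124]
ft_force: [-0.4, 0.6, -2.4]
opening: 0.0439
gripper_force: 36.5
time_s: 21.85
eef_pos: [0.5108, -0.0158, 0.0832]
eef_rot: [-3.142, 0.0, 3.124]
ft_force: [0.3, -0.3, -1.4]
opening: 0.0433
gripper_force: 36.5
```

```bash
python3 -m crank '[{"x":0,"y":0,"z":-1,"rx":0,"ry":0,"rz":0},{"x":0,"y":0,"z":-1,"rx":0,"ry":0,"rz":0},{"x":0,"y":0,"z":0,"rx":0,"ry":0,"rz":0}]'; python3 -m crank '[{"x":0,"y":0,"z":-0.7,"rx":0,"ry":0,"rz":0},{"x":0,"y":0,"z":0,"rx":0,"ry":0,"rz":0},{"x":0,"y":0,"z":0,"rx":0,"ry":0,"rz":0}]'
```

```text
time_s: 22.15
eef_pos: [0.5106, -0.0159, 0.0809]
eef_rot: [3.142, -0.0, 3.124]
ft_force: [0.2, 0.0, -2.2]
opening: 0.0433
gripper_force: 36.5
time_s: 22.45
eef_pos: [0.5107, -0.0159, 0.0804]
eef_rot: [3.142, -0.0, 3.124]
ft_force: [0.4, 0.1, -1.8]
opening: 0.0433
gripper_force: 36.5
```

```bash
python3 -m crank '[{"x":0,"y":0,"z":-0.7,"rx":0,"ry":0,"rz":0},{"x":0,"y":0,"z":0,"rx":0,"ry":0,"rz":0},{"x":0,"y":0,"z":0,"rx":0,"ry":0,"rz":0}]'; python3 -m crank '[{"x":0,"y":0,"z":-0.7,"rx":0,"ry":0,"rz":0},{"x":0,"y":0,"z":0,"rx":0,"ry":0,"rz":0},{"x":0,"y":0,"z":0,"rx":0,"ry":0,"rz":0}]'
```

```text
time_s: 22.75
eef_pos: [0.5108, -0.0159, 0.0798]
eef_rot: [-3.142, 0.0, 3.124]
ft_force: [0.7, -0.6, -1.5]
opening: 0.0435
gripper_force: 36.7
time_s: 23.05
eef_pos: [0.5108, -0.0159, 0.0797]
eef_rot: [-3.142, 0.0, 3.124]
ft_force: [-4.6, -0.6, 4.6]
opening: 0.0435
gripper_force: 37.3
```

Contact made (+4.6 N). Releasing.

```bash
python3 -m crank '[{"x":0,"y":0,"z":0,"rx":0,"ry":0,"rz":0},{"x":0,"y":0,"z":0,"rx":0,"ry":0,"rz":0},{"x":0,"y":0,"z":0,"rx":0,"ry":0,"rz":0}]' 85; python3 -m crank '[{"x":0,"y":0,"z":8,"rx":0,"ry":0,"rz":0},{"x":0,"y":0,"z":25,"rx":0,"ry":0,"rz":0},{"x":0,"y":0,"z":40,"rx":0,"ry":0,"rz":0},{"x":0,"y":-20,"z":30,"rx":0,"ry":0,"rz":0},{"x":0,"y":-40,"z":0,"rx":0,"ry":0,"rz":0}]';python3 -m crank '[{"x":0,"y":-40,"z":0,"rx":0,"ry":0,"rz":0},{"x":0,"y":-40,"z":0,"rx":0,"ry":0,"rz":0},{"x":0,"y":-40,"z":0,"rx":0,"ry":0,"rz":0},{"x":0,"y":-40,"z":0,"rx":0,"ry":0,"rz":0},{"x":0,"y":0,"z":0,"rx":0,"ry":0,"rz":0}]'
python3 - <<'E'
from h import *
im,K,E=cap('top');im2,K2,E2=cap('scene')
cv2.imwrite('pics/f1.png',np.hstack([cv2.resize(im[160:260,215:325],(400,364),interpolation=cv2.INTER_CUBIC),cv2.resize(im2[150:250,190:300],(400,364),interpolation=cv2.INTER_CUBIC)]))
c=np.array([.511,-.0162]);g=im[:,:,1].astype(np.float32)
for y,z in((-.06,.06),(.06,.06),(-.038,.068),(.038,.068)):
    co,s,k=line(edge(g,c+(-.052,y),c+(.052,y),K,E,z,w=1.2),0);print(y,co[0],np.polyval(co,c[0]),s,k)
E
```

```text
time_s: 23.35
eef_pos: [0.5107, -0.0159, 0.0786]
eef_rot: [3.142, -0.0, 3.124]
ft_force: [-0.2, 0.4, -0.0]
opening: 0.0726
gripper_force: 0.0
time_s: 23.85
eef_pos: [0.513, -0.0751, 0.1888]
eef_rot: [-3.141, 0.01, 3.128]
ft_force: [0.7, 0.5, -0.1]
opening: 0.0725
gripper_force: 0.0
time_s: 24.35
eef_pos: [0.51, -0.2402, 0.1819]
eef_rot: [-3.14, -0.001, 3.119]
ft_force: [-0.5, 0.9, 0.0]
opening: 0.0729
gripper_force: 0.0
-0.06 -0.008397165114815093 -0.07627329110510767 0.00019703607339784188 60
0.06 -0.014824683509923206 0.04395055633637247 0.0002484292869353341 50
-0.038 -0.01659092017669146 -0.054340813872060065 0.00015831341037125037 60
0.038 -0.01243935410372805 0.021433858702323248 0.00011453385640122584 60
```

View pics/f1.png

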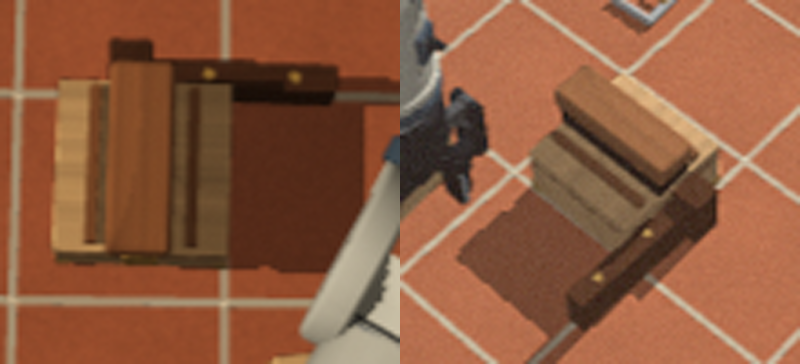

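The brush at (140,158) lies in the channel between the lips, the box is unmoved and flush with the rail, and the arm is clear. Handing in.

```bash
python3 -c "
from rig import manip
print(manip.finish_job())"
```

```text
the job is handed in; nothing more can be done
None
```

The job is handed in at about 24 s: the box is swung a quarter turn, clasp facing you, back against the rail (square to about 0.01 rad as measured) with roughly 84 of its 120 mm in front of it; the brush sits bristles down in the channel, and I never touched the basket, canister, spoon rest or buckle.

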